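Draw the warmed sole out of the twin sole heater

TASK

The tan sole in the twin sole heater is warm enough: first press the red stop button of its bay, then hook a fingertip behind the upright front lip of its tray and draw the tray out to its stop, leaving the sole lying on it. Don't pinch the lip, don't touch either sole (they are cemented), and leave the other bay's tray and button and everything else on the bench alone. Finish with the hand clear.

Things in the scene. Friction and masses are not known exactly. Their poses are not given: they have to be found in the camera images.
- heater: Twin sole heater, a grey bench machine 430 wide, 410 deep, 180 mm tall: two bays under one hood, a pull-out tray in each. Origin on the bench, midway across, in the plane of the lips' inner faces when the trays are fully in. x points level into the machine (away from the robot), y to the left bay; it may stand turned a little. The hood begins at x = 140 mm; before it the trays are open above.
- tray_left (a joint): left-hand (+y) tray's travel in m: 0 fully in, 0.180 drawn out to its stop, towards the machine's -x. It slides with about 3 N of friction and stays where it is left.
- lip_left: Upright front lip of the left-hand (+y) tray, a sheet 150 mm wide, 3 mm thick, moving with it. Origin: middle of the top edge of its inner face, 96 mm above the bench; axes as the heater's, the inner face looks to +x. It stands 36 mm above the tray's floor (60 mm above the bench). The sole's toe begins 60 mm or more behind it; tray sides are 14 mm high.
- strip_left: Black heat-proof strip, 126 x 10 x 24 mm, on the outer (robot's) side of the left-hand (+y) lip. Origin at the centre of the face where it joins the lip, 77 mm above the bench.
- stop_left (a joint): Travel in m of the red stop button of the left-hand (+y) bay: 0 out, 0.006 fully down (about 5 N); it springs back. It counts as pressed beyond 0.004.
- stop_left_top (a point): Centre of the top of the left-hand (+y) bay's red stop button (26 mm across, yellow collar), pressed straight down. The two buttons stand 56 mm apart on the dark console between the trays, each on its own bay's side, tops 102 mm above the bench.
- tray_right (a joint): right-hand (-y) tray's travel in m: 0 fully in, 0.180 drawn out to its stop, towards the machine's -x. It slides with about 3 N of friction and stays where it is left.
- lip_right: Upright front lip of the right-hand (-y) tray, a sheet 150 mm wide, 3 mm thick, moving with it. Origin: middle of the top edge of its inner face, 96 mm above the bench; axes as the heater's, the inner face looks to +x. It stands 36 mm above the tray's floor (60 mm above the bench). The sole's toe begins 60 mm or more behind it; tray sides are 14 mm high.
- strip_right: Black heat-proof strip, 126 x 10 x 24 mm, on the outer (robot's) side of the right-hand (-y) lip. Origin at the centre of the face where it joins the lip, 77 mm above the bench.
- stop_right (a joint): Travel in m of the red stop button of the right-hand (-y) bay: 0 out, 0.006 fully down (about 5 N); it springs back. It counts as pressed beyond 0.004.
- stop_right_top (a point): Centre of the top of the right-hand (-y) bay's red stop button (26 mm across, yellow collar), pressed straight down. The two buttons stand 56 mm apart on the dark console between the trays, each on its own bay's side, tops 102 mm above the bench.
- tan_sole_toe (a point): Foremost point of the toe of the tan shoe sole, 270 x 95 mm, 7 mm thick, half-way up its thickness. The sole lies loose along one tray, toe towards the lip and showing in front of the hood. Its upper face is coated with cement.
- black_sole_toe (a point): Foremost point of the toe of the black shoe sole, 270 x 95 mm, 7 mm thick, half-way up its thickness. The sole lies loose along one tray, toe towards the lip and showing in front of the hood. Its upper face is coated with cement.
- hammer: Hammer, 260 mm long, wooden handle. A bystander, to be left alone; origin near the middle of its underside.
- cement_jar: Closed white cement jar, 80 mm across, 105 mm tall. A bystander, to be left alone; origin near the middle of its underside.
- polish_tin: Flat dark red polish tin, 86 mm across, 26 mm tall. A bystander, to be left alone; origin near the middle of its underside.
- awl: Awl with a pale wooden handle, 160 mm long. A bystander, to be left alone; origin near the middle of its underside.
- brush: Shoe brush, 165 x 50 x 40 mm. A bystander, to be left alone; origin near the middle of its underside.
- pincers: Lasting pincers with red grips, 200 mm long, lying flat. A bystander, to be left alone; origin near the middle of its underside.
- last: Green plastic shoe last, 260 mm long, 85 mm tall. A bystander, to be left alone; origin near the middle of its underside.

How it is judged:
By the outcome, as a careful person would: the job done as asked, in the order asked, and still so for the second after the job is handed in, with the robot touching nothing.
It also fails if it takes over 45 s, if anything falls off the work surface, if the arm or the gripper's body presses on something with over 40 N, if the wrist force passes 120 N, or if a joint passes its speed limit or range.

ROBOT

A 6-joint arm with a two-finger parallel gripper is mounted at the origin on the work surface. World frame = base frame: x ahead of the robot, y to its left, z up, the work surface at z = 0. Lengths are in mm, angles in rad, forces in N, time in s.
With the tool pointing down it reaches from about 350 to 775 mm from the base axis. Payload 7.3 kg.
Tool frame: the origin (TCP) lies at the very end of the fingers, on their centre line; the grasp point (between the pads) lies 19 mm behind it; x points along the fingers, z is the direction in which the jaws open and shut, and the axes are right-handed (so a half turn about x gives the same grasp; the last joint's range is limited). The gripper opens to 92 mm and grips with 3 to 60 N. Pads are 19 mm wide; open, the fingers measure 130 mm over their backs; the gripper's body (75 mm by 190 mm) begins 47 mm behind the grasp point.
Start: joints at [1.089, 0.342, 1.524, -0, 1.275, -0.146], TCP at [172.986, 495.702, 226.741] pointing down, gripper open.
Joint ranges: [-2.53, 2.53], [-0.77, 2.02], [0.04, 2.7], [-1, 4.14], [0.28, 2.66], [-3.11, 3.11]. Speed limits (rad/s): [2.57, 2.57, 3.14, 3.14, 3.14, 3.14].

INTERFACE

Orientations are given as [roll, pitch, yaw] about the fixed x, y, z axes, in that order (R = Rz(yaw) Ry(pitch) Rx(roll)).
In Python, from plant import * gives the robot as it stands.
- The arm moves only by the shell command python3 -m creep 'ROWS'. ROWS is JSON, a list of rows, each an object of numbers: "tx", "ty", "tz": the shift along the tool's x, y, z in cm; "wx", "wy", "wz": the turn, a rotation vector about the tool's x, y, z in rad; "gripper": the closure, from -1 (fully open) to 1 (shut). A call has 1 to 8 rows; each row is the pose to reach, as a shift and turn from the pose commanded when the call began, along the tool's axes at that moment; what a row does not reach only later rows make up. A row lasts 1/12 s, in which the tool goes at most 41.7 mm and 7.16 degrees, less where a joint would pass 70% of its speed; a pose out of reach is approached as far as the arm can. A call with a gripper value outside its range is refused whole. The fingers move at their own pace and stop on an object; the grip force is fixed at half the most. Time passes only in rows, so rows that repeat a pose let the fingers close. It gives the time, the measured TCP pose, the force and the opening at its end, in the units of the state.
- get_obs(): the state, without advancing time (a new reading comes with each control period).
- capture(name): name is "scene" or "side" or "wrist"; returns a dict with "frame" (420x560x3 uint8, red, green, blue), "z_map" (420x560 float32, mm along the optical axis (not along the pixel's ray), 0 where there is no reading), "vertical_fov" (degrees; the focal length in pixels is half the picture's height over the tangent of half this angle, whatever the lens; pixels are square), "cx", "cy" (the principal point, pixels), "k1" (the pictures are not rectified: a ray, as slopes to the right and down, at radius r is drawn at 1 + k1 r^2 times it, then the intrinsics apply), "xyz" and "rotation" of the camera in the world. Camera axes: x right, y down, z forward; pixel columns grow to the right and rows downward; lengths in mm; the calibration is good to about 2 mm. A picture is of the moment at which its call begins.
- close_job(): hands the job in, once; it reports no verdict.
The state is a dict: "time": time; "joint_positions": joint angles; "dq": joint speeds; "tau": joint torques, N m; "tool_pos": TCP position; "tcp_rot": TCP orientation; "contact_force": force on the tool from outside, world axes, zero at the start; "moment": the same for the moment, N m; "grip_width": finger opening in mm.
Only numpy, scipy, OpenCV 4.12 (cv2) and the standard library are available. Lean on these libraries where they do the work, as an engineer would, in place of code of your own. Each camera call takes 0.05 s, during which the arm holds its last target.

## Working session

There is one attempt and no reset: what is moved stays moved. The work goes in short steps, Python scripts to look and compute and a shell command to move; the robot and the scene stay as the last step left them, time stands still between calls to the robot, and variables do not carry over. Pictures are saved under pics/ and viewed, and the job is handed in when it is done.

```bash
ls; mkdir -p pics; python3 - <<'E'
from plant import *
import cv2,pickle
d={}
for n in("scene","side","wrist"):
    c=capture(n); d[n]=c
    cv2.imwrite(f"pics/{n}0.png",c["frame"][:,:,::-1])
    print(n,{k:v for k,v in c.items() if k not in("frame","z_map")})
pickle.dump(d,open("c0.pkl","wb"))
print(get_obs())
E
```

```text
pics
scene {'vertical_fov': 42.5640818876446, 'cx': 270.49184087855184, 'cy': 208.22158040579987, 'k1': -0.03082048152830854, 'xyz': array([1566.89739795, -309.37656543, 1310.55632853]), 'rotation': array([-2.42454808, -0.00927807,  1.31769685])}
side {'vertical_fov': 42.9883339390224, 'cx': 282.6114680073779, 'cy': 200.3969892475103, 'k1': -0.12361246767780312, 'xyz': array([   21.33887299, -1196.79090414,  1342.75718638]), 'rotation': array([-2.34661544, -0.02117682, -0.39690757])}
wrist {'vertical_fov': 71.56389824715632, 'cx': 278.96056530503483, 'cy': 213.39328023655264, 'k1': -0.057921293625909816, 'xyz': array([107.41481313, 518.25800096, 383.92260039]), 'rotation': array([2.87639967e+00, 1.32174450e-03, 1.23482525e+00])}
{'time': 0.15, 'joint_positions': array([ 1.08900747e+00,  3.42561083e-01,  1.52478217e+00,  2.66166586e-05,
        1.27537302e+00, -1.46005324e-01]), 'dq': array([-0.0007796 , -0.00224992, -0.0001464 ,  0.00223808, -0.00087346,
        0.00015492]), 'tau': array([ 9.86777668e-04, -4.31470299e+01, -2.44354820e+01,  7.17301690e-02,
        5.37503930e-02, -9.77513059e-05]), 'tool_pos': array([172.83087993, 495.43044033, 226.21081267]), 'tcp_rot': array([ 2.97293697,  1.56967241, -2.07524331]), 'contact_force': array([-0.59448372, -0.64127348,  0.6446655 ]), 'moment': array([-0.01231648, -0.01753879,  0.02142152]), 'grip_width': 91.66460783959657}
```

View pics/scene0.png

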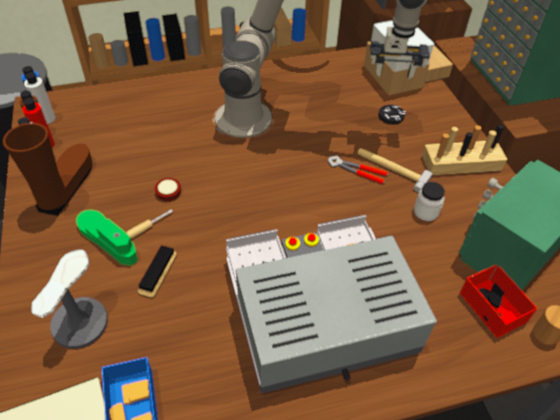

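View pics/side0.png

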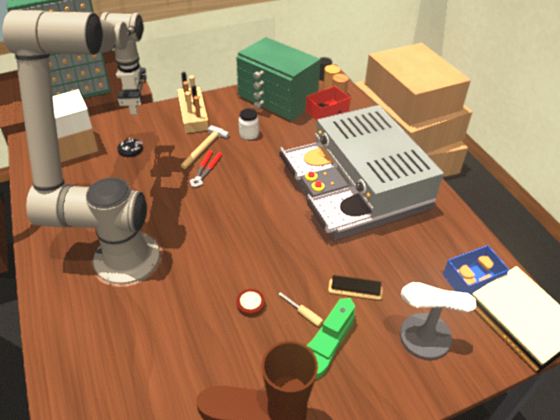

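View pics/wrist0.png

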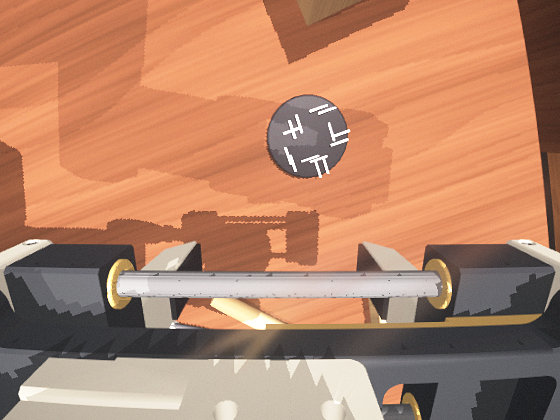

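The tan sole, at (318,157) in the side view, is in the far bay, which is the left (+y) one. The black sole at (355,203) is in the near, right bay. The buttons show at (312,177) and (319,186). Next I'll zoom in and measure.

```bash
cat > h.py <<'E'
import numpy as np,cv2,pickle
from scipy.spatial.transform import Rotation as Ro
def K(c):
    f=c["frame"].shape[0]/2/np.tan(np.radians(c["vertical_fov"])/2)
    return np.array([[f,0,c["cx"]],[0,f,c["cy"]],[0,0,1.]])
def D(c): return np.array([c["k1"],0,0,0,0.])
def Rc(c): return Ro.from_euler("xyz",c["rotation"]).as_matrix()
def rays(c,uv):
    p=cv2.undistortPoints(np.asarray(uv,float).reshape(-1,1,2),K(c),D(c))[:,0]
    return np.c_[p,np.ones(len(p))]@Rc(c).T
def onz(c,uv,z):
    r=rays(c,uv); o=c["xyz"]; return o+r*((z-o[2])/r[:,2])[:,None]
def proj(c,P):
    P=np.atleast_2d(P).astype(float); R=Rc(c).T
    return cv2.projectPoints(P,cv2.Rodrigues(R)[0],-R@c["xyz"],K(c),D(c))[0][:,0]
def tri(cs,uvs):
    A=np.zeros((3,3));b=np.zeros(3)
    for c,uv in zip(cs,uvs):
        r=rays(c,[uv])[0];r/=np.linalg.norm(r);M=np.eye(3)-np.outer(r,r);A+=M;b+=M@c["xyz"]
    return np.linalg.solve(A,b)
def blobs(m,amin=8):
    n,l,s,ce=cv2.connectedComponentsWithStats(m.astype(np.uint8));return [(s[i,4],ce[i].round(2)) for i in range(1,n) if s[i,4]>=amin]
E
python3 - <<'E'
from h import *
d=pickle.load(open("c0.pkl","rb"))
for n,(x0,y0,x1,y1) in dict(scene=(210,205,400,285),side=(270,125,400,240)).items():
    c=d[n];f=c["frame"];s=f[y0:y1,x0:x1,::-1]
    k=min(800/(x1-x0),600/(y1-y0));cv2.imwrite(f"pics/{n}0z.png",cv2.resize(s,None,fx=k,fy=k,interpolation=cv2.INTER_CUBIC)); print(n,k)
    a=f.astype(int);r=(a[...,0]>120)&(a[...,1]<70)&(a[...,2]<90)
    r[:y0]=0;r[y1:]=0;r[:,:x0]=0;r[:,x1:]=0
    for A,ce in blobs(r): print(A,ce,onz(c,[ce],102).round(1))
E
```

```text
scene 4.2105263157894735
39 [311.13 237.21] [[683.5  50.1 102. ]]
39 [292.26 241.08] [[683.7  -5.8 102. ]]
side 5.217391304347826
```

View pics/scene0z.png

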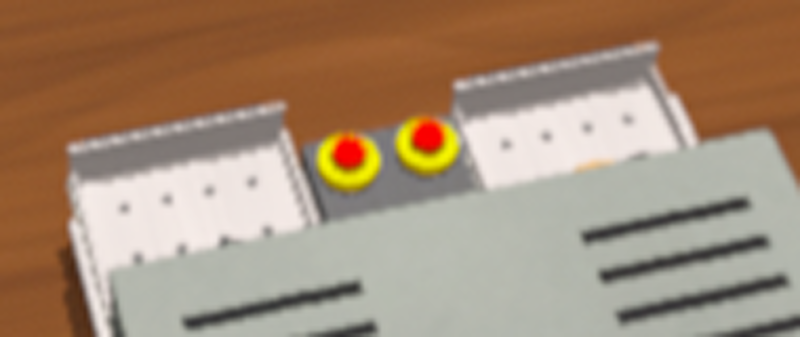

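View pics/side0z.png

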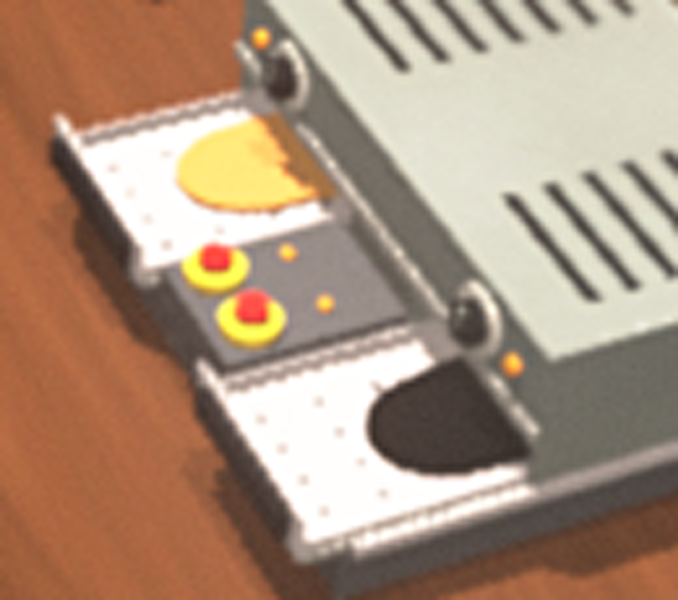

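The side view shows both lips (left lip top edge from about (280,148) to (297,177)), and the tan toe sits well behind its lip. Now the lip ends and toes in numbers, with the side view's red buttons as a cross-check.

```bash
python3 - <<'E'
from h import *
d=pickle.load(open("c0.pkl","rb"))
s,e=d["scene"],d["side"]
a=e["frame"].astype(int);r=(a[...,0]>150)&(a[...,1]<110)&(a[...,2]<110);r[:165]=0;r[195:]=0;r[:,:300]=0;r[:,335:]=0
for A,ce in blobs(r,4): print(A,ce,onz(e,[ce],102).round(1))
S=lambda x,y:(210+x/4.2105-.4,205+y/4.2105-.4)
E_=lambda x,y:(270+x/5.2174-.4,125+y/5.2174-.4)
print("scene lips", onz(s,[S(455,84),S(658,44),S(70,149),S(285,105)],96).round(1))
print("side lips",onz(e,[E_(60,122),E_(145,272),E_(203,365),E_(300,550)],96).round(1))
print("toes tan,black",onz(e,[E_(178,170),E_(369,420)],65).round(1))
for k,c in d.items():
  if k=="wrist":continue
  for P in onz(s,[(311.13,237.21),(292.26,241.08)],102): print(k,proj(c,P))
# depth-cloud: lips from points z 85..95
for k,c in (("scene",s),("side",e)):
    z=c["z_map"];v,u=np.nonzero(z>0);p=rays(c,np.c_[u,v]);
    cf=Rc(c)[:,2]; r=p/(p@cf)[:,None]; P=c["xyz"]+r*z[v,u][:,None]
    m=(P[:,2]>75)&(P[:,2]<100)&(P[:,0]>550)&(P[:,0]<720)&(abs(P[:,1]-20)<220)
    Q=P[m]; 
    for y in range(-200,240,20):
        q=Q[abs(Q[:,1]-y)<10]
        if len(q): print(k,y,len(q),np.percentile(q[:,0],[5,50,95]).round(1),q[:,2].max().round(1))
E
```

```text
20 [310.95 174.1 ] [[678.   44.8 102. ]]
27 [318.07 183.59] [[680.2  -8.8 102. ]]
scene lips [[ 639.    84.3   96. ]
 [ 639.1  234.4   96. ]
 [ 629.9 -185.3   96. ]
 [ 628.4  -34.7   96. ]]
side lips [[ 639.4  223.9   96. ]
 [ 631.    55.5   96. ]
 [ 629.5  -40.8   96. ]
 [ 616.6 -210.1   96. ]]
toes tan,black [[712.6 178.1  65. ]
 [724.1 -99.   65. ]]
scene [[311.13 237.21]]
scene [[292.26 241.08]]
side [[311.718088   172.78660072]]
side [[318.62733746 182.78761577]]
scene -180 41 [628.5 633.  699.2] 97.5
scene -160 43 [620.  631.5 634.3] 99.7
scene -140 43 [622.  630.7 634.6] 98.1
scene -120 40 [621.9 631.6 634.2] 97.4
scene -100 43 [619.6 631.9 635. ] 98.2
scene -80 40 [622.7 630.8 634.7] 99.3
scene -60 43 [620.4 630.3 633.9] 97.5
scene -40 37 [629.8 633.9 711.1] 98.5
scene -20 134 [656.8 692.3 715.6] 96.7
scene 0 89 [666.3 699.8 716.8] 100.0
scene 20 117 [656.9 689.1 716.4] 95.3
scene 40 125 [659.5 693.8 716.5] 99.5
scene 60 94 [670.7 699.  716.9] 99.9
scene 80 53 [640.6 677.9 711.2] 98.1
scene 100 36 [633.1 642.2 645.5] 99.4
scene 120 42 [632.4 642.2 646.5] 98.8
scene 140 40 [63
[... 289 characters left out ...]
ide -140 32 [617.9 623.4 631.6] 99.4
side -120 29 [616.4 624.  629.7] 98.6
side -100 29 [617.3 621.8 630.1] 98.5
side -80 29 [616.  620.7 630. ] 99.3
side -60 29 [616.8 624.6 630.7] 98.6
side -40 47 [628.5 681.2 717. ] 97.1
side -20 105 [653.  679.  715.6] 98.3
side 0 57 [650.6 667.9 716.9] 100.0
side 20 58 [649.4 673.4 718.3] 98.5
side 40 89 [654.8 678.9 713.1] 99.1
side 60 41 [651.6 665.8 715.9] 99.9
side 80 25 [636.6 641.9 714.7] 98.5
side 100 26 [629.4 635.5 641.5] 97.5
side 120 26 [628.1 634.4 640.7] 99.3
side 140 22 [628.3 634.7 640.6] 99.2
side 160 22 [627.2 634.  641. ] 97.9
side 180 22 [627.  635.3 641.5] 98.4
side 200 21 [628.4 633.3 640.8] 95.7
side 220 26 [629.8 641.9 713.3] 97.4
```

```bash
cat > t.py <<'E'
from plant import *
from h import *
import sys
def go(x,y,z,zdir=(0,1,0)):
    o=get_obs(); R=Ro.from_euler("xyz",o["tcp_rot"]).as_matrix(); p=o["tool_pos"]
    print("t",o["time"],"tcp",p.round(1),"q",o["joint_positions"].round(2),"F",o["contact_force"].round(1),"w",round(o["grip_width"],1)); print(R.round(3))
    X=np.array([0,0,-1.]);best=None
    for s in(1,-1):
        Z=s*np.array(zdir,float);T=np.c_[X,np.cross(Z,X),Z];w=Ro.from_matrix(R.T@T).as_rotvec()
        print("t cm",(R.T@(np.array([x,y,z])-p)/10).round(2),"w",w.round(4))
go(*map(float,sys.argv[1:4]))
E
python3 t.py 683 50 180
```

```text
t 0.15 tcp [172.8 495.4 226.2] q [ 1.09  0.34  1.52  0.    1.28 -0.15] F [-0.6 -0.6  0.6] w 91.7
[[-0.001 -0.944  0.33 ]
 [-0.001  0.33   0.944]
 [-1.     0.    -0.001]]
t cm [  4.64 -62.85 -25.24] w [-0.3358 -0.0011 -0.0004]
t cm [  4.64 -62.85 -25.24] w [ 2.8058e+00 -5.0000e-04  1.5000e-03]
```

```bash
R='{"ty":-31.4,"tz":-12.6,"wx":-0.336,"gripper":1}'; python3 -m creep '[{"ty":-31.4,"tz":-12.6,"wx":-0.336,"gripper":1},{"ty":-31.4,"tz":-12.6,"wx":-0.336,"gripper":1},{"ty":-31.4,"tz":-12.6,"wx":-0.336,"gripper":1},{"ty":-31.4,"tz":-12.6,"wx":-0.336,"gripper":1},{"ty":-31.4,"tz":-12.6,"wx":-0.336,"gripper":1},{"ty":-31.4,"tz":-12.6,"wx":-0.336,"gripper":1},{"ty":-31.4,"tz":-12.6,"wx":-0.336,"gripper":1},{"ty":-31.4,"tz":-12.6,"wx":-0.336,"gripper":1}]'; python3 t.py 683 50 180
```

```text
t 0.15 tcp [172.8 495.4 226.2] q [ 1.09  0.34  1.52  0.    1.28 -0.15] F [-0.6 -0.6  0.6] w 91.7
[[-0.001 -0.944  0.33 ]
 [-0.001  0.33   0.944]
 [-1.     0.    -0.001]]
t cm [  4.64 -62.85 -25.24] w [-0.3358 -0.0011 -0.0004]
t cm [  4.64 -62.85 -25.24] w [ 2.8058e+00 -5.0000e-04  1.5000e-03]validation failed for argument at $[0]...
```

```bash
python3 -m creep '[{"tx":0,"ty":-31.4,"tz":-12.6,"wx":-0.336,"wy":0,"wz":0,"gripper":1},{"tx":0,"ty":-31.4,"tz":-12.6,"wx":-0.336,"wy":0,"wz":0,"gripper":1},{"tx":0,"ty":-31.4,"tz":-12.6,"wx":-0.336,"wy":0,"wz":0,"gripper":1},{"tx":0,"ty":-31.4,"tz":-12.6,"wx":-0.336,"wy":0,"wz":0,"gripper":1},{"tx":0,"ty":-31.4,"tz":-12.6,"wx":-0.336,"wy":0,"wz":0,"gripper":1},{"tx":0,"ty":-31.4,"tz":-12.6,"wx":-0.336,"wy":0,"wz":0,"gripper":1},{"tx":0,"ty":-31.4,"tz":-12.6,"wx":-0.336,"wy":0,"wz":0,"gripper":1},{"tx":0,"ty":-31.4,"tz":-12.6,"wx":-0.336,"wy":0,"wz":0,"gripper":1}]'; python3 t.py 683 50 180
```

```text
time: 0.82
tool_pos: [416.0, 283.0, 226.7]
tcp_rot: [1.366, 1.571, 2.937]
contact_force: [0.9, 1.0, -0.0]
grip_width: 43.4
t 0.8167 tcp [416.  283.  226.7] q [ 0.44  0.3   1.58  0.    1.26 -1.13] F [ 0.9  1.  -0. ] w 43.4
[[-0. -1. -0.]
 [ 0. -0.  1.]
 [-1.  0.  0.]]
t cm [  4.66 -26.7  -23.3 ] w [ 0.0002  0.     -0.0002]
t cm [  4.66 -26.7  -23.3 ] w [-3.1414e+00  3.0000e-04  1.0000e-04]
```

```bash
python3 -m creep '[{"tx":0,"ty":-25.5,"tz":-22.3,"wx":0,"wy":0,"wz":0,"gripper":1},{"tx":0,"ty":-25.5,"tz":-22.3,"wx":0,"wy":0,"wz":0,"gripper":1},{"tx":0,"ty":-25.5,"tz":-22.3,"wx":0,"wy":0,"wz":0,"gripper":1},{"tx":0,"ty":-25.5,"tz":-22.3,"wx":0,"wy":0,"wz":0,"gripper":1},{"tx":0,"ty":-25.5,"tz":-22.3,"wx":0,"wy":0,"wz":0,"gripper":1},{"tx":0,"ty":-25.5,"tz":-22.3,"wx":0,"wy":0,"wz":0,"gripper":1},{"tx":0,"ty":-25.5,"tz":-22.3,"wx":0,"wy":0,"wz":0,"gripper":1},{"tx":0,"ty":-25.5,"tz":-22.3,"wx":0,"wy":0,"wz":0,"gripper":1}]'; python3 -m creep '[{"tx":0,"ty":0,"tz":0,"wx":0,"wy":0,"wz":0,"gripper":1},{"tx":0,"ty":0,"tz":0,"wx":0,"wy":0,"wz":0,"gripper":1},{"tx":0,"ty":0,"tz":0,"wx":0,"wy":0,"wz":0,"gripper":1}]';  python3 t.py 683 50 180
python3 - <<'E'
from plant import *
import cv2,pickle
c=capture("wrist");pickle.dump(c,open("w1.pkl","wb"));cv2.imwrite("pics/w1.png",c["frame"][:,:,::-1])
E
```

```text
time: 1.48
tool_pos: [666.9, 63.6, 226.3]
tcp_rot: [1.305, 1.57, 2.875]
contact_force: [0.5, 0.7, -0.1]
grip_width: 0.9
time: 1.73
tool_pos: [665.4, 65.3, 225.9]
tcp_rot: [1.283, 1.569, 2.853]
contact_force: [-0.5, -0.3, -0.0]
grip_width: 0.1
t 1.7333 tcp [665.4  65.3 225.9] q [-0.02  0.62  1.07  0.    1.45 -1.59] F [-0.5 -0.3 -0. ] w 0.1
[[-0.002 -1.     0.   ]
 [ 0.001  0.     1.   ]
 [-1.     0.002  0.001]]
t cm [ 4.58 -1.77 -1.54] w [-0.0003  0.0005 -0.0018]
t cm [ 4.58 -1.77 -1.54] w [ 3.1413e+00 -2.8000e-03 -8.0000e-04]
```

View pics/w1.png

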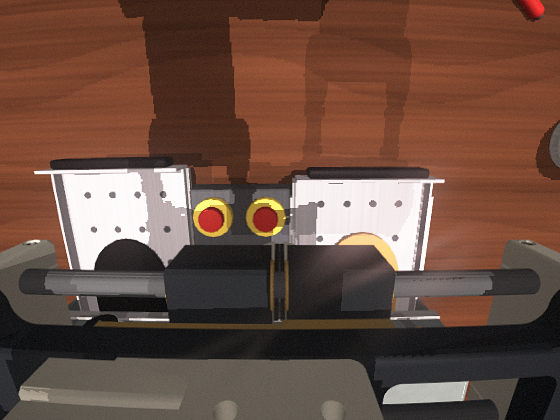

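The wrist view shows the left button at (265,218), next to the tan bay, the right one at (211,220), and the left lip's top edge from about (292,181) to (443,181). The tan toe tip is at about (362,234).

```bash
python3 - <<'E'
from h import *
c=pickle.load(open("w1.pkl","rb"))
a=c["frame"].astype(int);r=(a[...,0]>110)&(a[...,1]<50)&(a[...,2]<60);r[:195]=0;r[245:]=0;r[:,:190]=0;r[:,300:]=0
for A,ce in blobs(r,40): print(A,ce,onz(c,[ce],102).round(1), c["z_map"][int(ce[1]),int(ce[0])])
y=(a[...,0]>150)&(a[...,1]>120)&(a[...,2]<60);y[:195]=0;y[245:]=0;y[:,:180]=0;y[:,300:]=0
for x0,x1 in((180,238),(238,300)):
    v,u=np.nonzero(y[:,x0:x1]);u+=x0;print("collar",u.min(),u.max(),v.min(),v.max(),onz(c,[(u.min(),218),(u.max(),218)],90).round(1)); vv,uu=v[len(v)//8],u[len(v)//8]
print("lipL",onz(c,[(292,181),(443,181)],96).round(1),"lipR",onz(c,[(37,172),(191,169)],96).round(1))
print("tan toe",onz(c,[(362,234)],64).round(1))
print("pad end of finger px?",proj(c,[665.4,65.3,225.9]))
z=c["frame"][150:260,180:460,::-1];cv2.imwrite("pics/w1z.png",cv2.resize(z,None,fx=2.85,fy=2.85,interpolation=cv2.INTER_CUBIC))
E
```

```text
233 [210.95 222.05] [[681.4  -4.  102. ]] 294.0724
429 [264.92 219.67] [[678.9  50.8 102. ]] 294.11243
collar 201 231 198 232 [[680.5 -17.2  90. ]
 [680.6  14.5  90. ]]
collar 247 284 198 236 [[680.6  31.4  90. ]
 [680.6  70.2  90. ]]
lipL [[640.6  77.9  96. ]
 [640.1 231.1  96. ]] lipR [[ 629.7 -184.2   96. ]
 [ 628.4  -22.1   96. ]]
tan toe [[707.5 161.6  64. ]]
pad end of finger px? [[279.71356241 257.08273088]]
```

View pics/w1z.png

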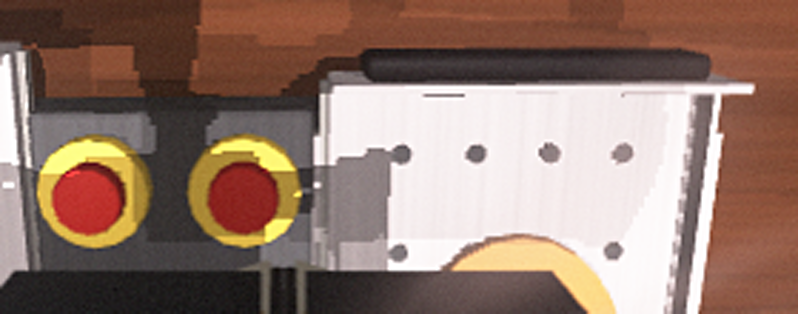

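```bash
python3 -m creep '[{"tx":0,"ty":-1.55,"tz":-1.5,"wx":0,"wy":0,"wz":0,"gripper":1},{"tx":3.5,"ty":-1.55,"tz":-1.5,"wx":0,"wy":0,"wz":0,"gripper":1},{"tx":7,"ty":-1.55,"tz":-1.5,"wx":0,"wy":0,"wz":0,"gripper":1},{"tx":9.5,"ty":-1.55,"tz":-1.5,"wx":0,"wy":0,"wz":0,"gripper":1},{"tx":11,"ty":-1.55,"tz":-1.5,"wx":0,"wy":0,"wz":0,"gripper":1},{"tx":11,"ty":-1.55,"tz":-1.5,"wx":0,"wy":0,"wz":0,"gripper":1},{"tx":11,"ty":-1.55,"tz":-1.5,"wx":0,"wy":0,"wz":0,"gripper":1}]'; python3 t.py 681 50.5 97
python3 - <<'E'
from plant import *
import cv2,pickle
for n in("wrist","side"):
  c=capture(n);pickle.dump(c,open(n+"2.pkl","wb"));f=c["frame"][:,:,::-1]
  if n=="side": f=cv2.resize(f[100:230,240:420],None,fx=4,fy=4,interpolation=cv2.INTER_CUBIC)
  cv2.imwrite(f"pics/{n}2.png",f)
E
```

```text
time: 2.37
tool_pos: [680.7, 51.6, 117.0]
tcp_rot: [1.277, 1.57, 2.849]
contact_force: [-0.3, -1.1, 0.1]
grip_width: 0.4
t 2.3667 tcp [680.7  51.6 117. ] q [-0.04  0.72  1.18  0.    1.24 -1.61] F [-0.3 -1.1  0.1] w 0.4
[[-0.001 -1.    -0.002]
 [ 0.    -0.002  1.   ]
 [-1.     0.001  0.   ]]
t cm [ 2.   -0.03 -0.11] w [ 0.0019  0.0003 -0.0008]
t cm [ 2.   -0.03 -0.11] w [-3.1397e+00  1.3000e-03  4.0000e-04]
```

View pics/wrist2.png

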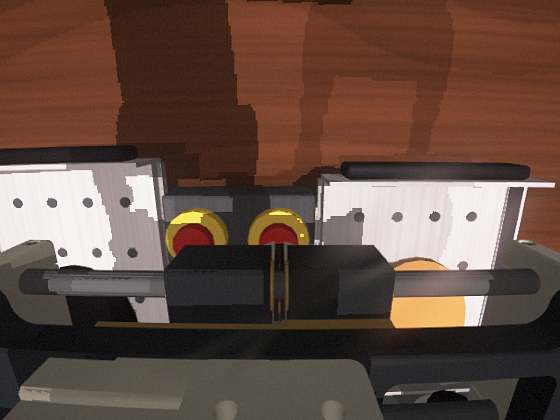

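View pics/side2.png

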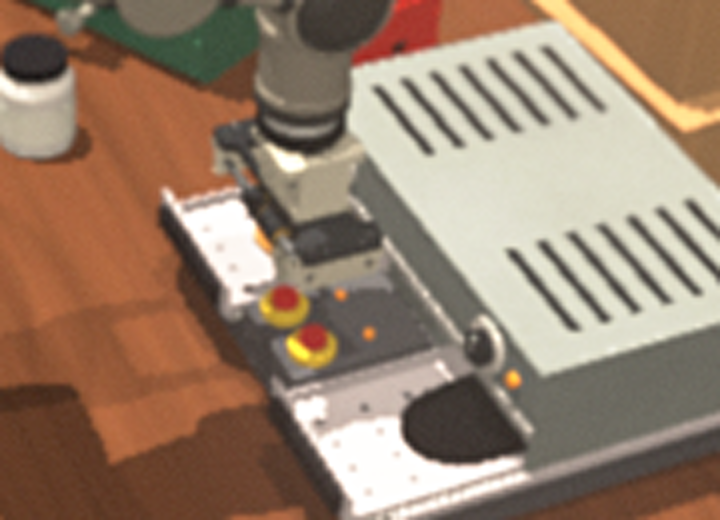

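```bash
python3 - <<'E'
from h import *
for n in("wrist","side"):
    c=pickle.load(open(n+"2.pkl","rb"));print(n)
    k=(lambda p:p) if n=="wrist" else (lambda p:(p-[240,100])*4)
    for P in([680.7,51.6,117],[681,50.5,102],[694,50.5,102],[668,50.5,102],[671,51.6,117],[690,51.6,117]): print(P,k(proj(c,P)).round(1))
    cf=Rc(c)[:,2]
    def pt(u,v):
        r=rays(c,[(u,v)])[0]; return c["xyz"]+r/(r@cf)*c["z_map"][v,u]
    if n=="wrist": print(pt(275,236),pt(283,236), pt(277,228))
    else: print([pt(240+x//4,100+y//4).round(0) for x,y in((283,297),(300,268),(330,270),(285,270),(360,260))])
    u,v=np.meshgrid(np.arange(265,296),np.arange(215,250))
E
```

```text
wrist
[680.7, 51.6, 117] [[279.8 257.1]]
[681, 50.5, 102] [[278. 248.]]
[694, 50.5, 102] [[278.  266.7]]
[668, 50.5, 102] [[278.  228.5]]
[671, 51.6, 117] [[279.9 241.6]]
[690, 51.6, 117] [[279.8 271.5]]
[673.00047037  48.59042979 101.82662318] [672.82745543  53.61437451 102.28939431] [668.19408296  49.83936066 100.34600989]
side
[680.7, 51.6, 117] [[284.3 278. ]]
[681, 50.5, 102] [[284.1 291.5]]
[694, 50.5, 102] [[297.5 288. ]]
[668, 50.5, 102] [[270.7 295.1]]
[671, 51.6, 117] [[274.2 280.7]]
[690, 51.6, 117] [[293.9 275.5]]
[array([674.,  44., 105.]), array([644., -44., 217.]), array([675., -35., 200.]), array([672.,  38., 142.]), array([702., -38., 203.])]
```

```bash
python3 -m creep '[{"tx":0.6,"ty":0,"tz":-0.1,"wx":0,"wy":0,"wz":0,"gripper":1},{"tx":1.2,"ty":0,"tz":-0.1,"wx":0,"wy":0,"wz":0,"gripper":1},{"tx":1.5,"ty":0,"tz":-0.1,"wx":0,"wy":0,"wz":0,"gripper":1},{"tx":1.7,"ty":0,"tz":-0.1,"wx":0,"wy":0,"wz":0,"gripper":1},{"tx":1.8,"ty":0,"tz":-0.1,"wx":0,"wy":0,"wz":0,"gripper":1},{"tx":1.8,"ty":0,"tz":-0.1,"wx":0,"wy":0,"wz":0,"gripper":1},{"tx":1.8,"ty":0,"tz":-0.1,"wx":0,"wy":0,"wz":0,"gripper":1}]'; sleep 0; python3 -m creep '[{"tx":0.1,"ty":0,"tz":0,"wx":0,"wy":0,"wz":0,"gripper":1},{"tx":0.2,"ty":0,"tz":0,"wx":0,"wy":0,"wz":0,"gripper":1},{"tx":0.2,"ty":0,"tz":0,"wx":0,"wy":0,"wz":0,"gripper":1},{"tx":0.2,"ty":0,"tz":0,"wx":0,"wy":0,"wz":0,"gripper":1}]'
```

```text
time: 3.05
tool_pos: [681.4, 49.3, 99.1]
tcp_rot: [-0.918, 1.571, 0.653]
contact_force: [-1.9, 0.2, 3.3]
grip_width: 0.3
time: 3.38
tool_pos: [681.4, 49.3, 96.9]
tcp_rot: [-0.977, 1.571, 0.594]
contact_force: [-2.1, 0.1, 4.5]
grip_width: 0.8
```

```bash
python3 -m creep '[{"tx":0.08,"ty":0,"tz":0,"wx":0,"wy":0,"wz":0,"gripper":1},{"tx":0.15,"ty":0,"tz":0,"wx":0,"wy":0,"wz":0,"gripper":1},{"tx":0.15,"ty":0,"tz":0,"wx":0,"wy":0,"wz":0,"gripper":1},{"tx":0.15,"ty":0,"tz":0,"wx":0,"wy":0,"wz":0,"gripper":1}]'; python3 t.py 681 50 120
```

```text
time: 3.72
tool_pos: [681.5, 49.3, 96.3]
tcp_rot: [-1.592, 1.57, -0.021]
contact_force: [-4.1, 0.2, 8.7]
grip_width: 0.5
t 3.7167 tcp [681.5  49.3  96.3] q [-0.04  0.74  1.2   0.    1.2  -1.61] F [-4.1  0.2  8.7] w 0.5
[[ 0.001 -1.    -0.   ]
 [-0.    -0.     1.   ]
 [-1.    -0.001 -0.   ]]
t cm [-2.37  0.04  0.07] w [ 0.0003 -0.      0.0007]
t cm [-2.37  0.04  0.07] w [-3.1413e+00 -1.2000e-03 -0.0000e+00]
```

The force climbed sharply to 8.7 N at z = 96.3, so the button is at its bottom. Next: lift off and go behind the left lip.

```bash
python3 -m creep '[{"tx":-3.5,"ty":0,"tz":0,"wx":0,"wy":0,"wz":0,"gripper":1},{"tx":-3.5,"ty":0,"tz":0,"wx":0,"wy":0,"wz":0,"gripper":1},{"tx":-3.5,"ty":1.7,"tz":3.5,"wx":0,"wy":0,"wz":0,"gripper":1},{"tx":-3.5,"ty":1.7,"tz":7,"wx":0,"wy":0,"wz":0,"gripper":1},{"tx":-3.5,"ty":1.7,"tz":10,"wx":0,"wy":0,"wz":0,"gripper":1},{"tx":-3.5,"ty":1.7,"tz":10.8,"wx":0,"wy":0,"wz":0,"gripper":1},{"tx":-3.5,"ty":1.7,"tz":10.8,"wx":0,"wy":0,"wz":0,"gripper":1},{"tx":-3.5,"ty":1.7,"tz":10.8,"wx":0,"wy":0,"wz":0,"gripper":1}]'; python3 t.py 664 157 72
python3 - <<'E'
from plant import *
import cv2,pickle
for n in("wrist","side"):
  c=capture(n);pickle.dump(c,open(n+"3.pkl","wb"));f=c["frame"][:,:,::-1]
  if n=="side": f=cv2.resize(f[100:230,240:420],None,fx=4,fy=4,interpolation=cv2.INTER_CUBIC)
  cv2.imwrite(f"pics/{n}3.png",f)
E
```

```text
time: 4.38
tool_pos: [664.4, 157.1, 129.8]
tcp_rot: [3.034, 1.57, -1.677]
contact_force: [0.6, -0.7, 0.0]
grip_width: 0.1
t 4.3833 tcp [664.4 157.1 129.8] q [ 0.12  0.71  1.16 -0.    1.27 -1.45] F [ 0.6 -0.7  0. ] w 0.1
[[-0.    -1.    -0.001]
 [-0.001 -0.001  1.   ]
 [-1.     0.    -0.001]]
t cm [ 5.78  0.04 -0.  ] w [ 0.0012 -0.0006 -0.0001]
t cm [ 5.78  0.04 -0.  ] w [-3.1404e+00  1.0000e-04 -9.0000e-04]
```

View pics/wrist3.png

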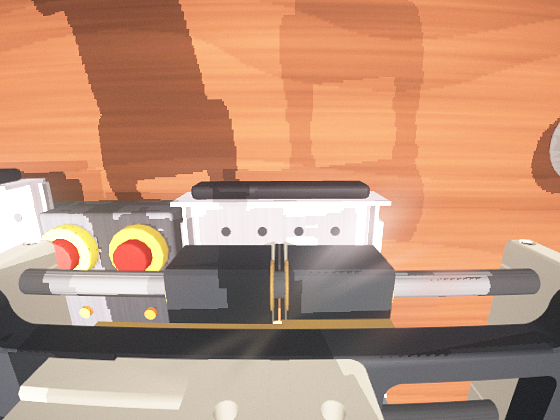

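View pics/side3.png

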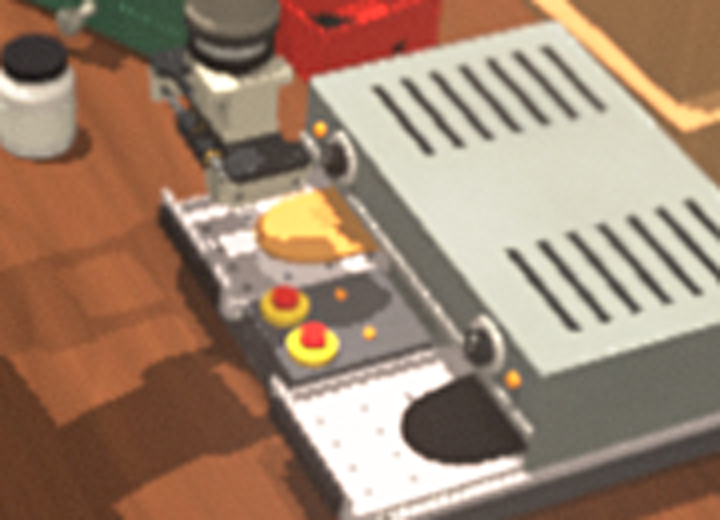

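The lip (top edge near row 197, from about (172,200) to (390,200)) is centred on the fingers, and both buttons are up. A quick check of the lip's x before going down.

```bash
python3 - <<'E'
from h import *
c=pickle.load(open("wrist3.pkl","rb"))
print(onz(c,[(172,203),(280,199),(280,204),(390,203)],96).round(1), proj(c,[664,157,129.8]))
c=pickle.load(open("side3.pkl","rb")); print(onz(c,[(240+257/4,100+228/4)],65))
E
python3 -m creep '[{"tx":2,"ty":0,"tz":0,"wx":0,"wy":0,"wz":0,"gripper":1},{"tx":4,"ty":0,"tz":0,"wx":0,"wy":0,"wz":0,"gripper":1},{"tx":5.2,"ty":0,"tz":0,"wx":0,"wy":0,"wz":0,"gripper":1},{"tx":5.7,"ty":0,"tz":0,"wx":0,"wy":0,"wz":0,"gripper":1},{"tx":5.7,"ty":0,"tz":0,"wx":0,"wy":0,"wz":0,"gripper":1},{"tx":5.7,"ty":0,"tz":0,"wx":0,"wy":0,"wz":0,"gripper":1}]'
python3 - <<'E'
from plant import *
import cv2,pickle
for n in("wrist","side"):
  c=capture(n);pickle.dump(c,open(n+"4.pkl","wb"));f=c["frame"][:,:,::-1]
  if n=="side": f=cv2.resize(f[100:230,240:420],None,fx=4,fy=4,interpolation=cv2.INTER_CUBIC)
  cv2.imwrite(f"pics/{n}4.png",f)
E
```

```text
[[639.8  83.8  96. ]
 [637.  157.2  96. ]
 [640.5 157.2  96. ]
 [639.6 232.1  96. ]] [[279.69306355 256.47007306]]
[[714.8706588  178.35306836  65.        ]]
time: 4.98
tool_pos: [664.9, 156.7, 73.7]
tcp_rot: [-1.409, 1.57, 0.161]
contact_force: [0.1, 0.3, 0.1]
grip_width: 0.5
```

View pics/wrist4.png

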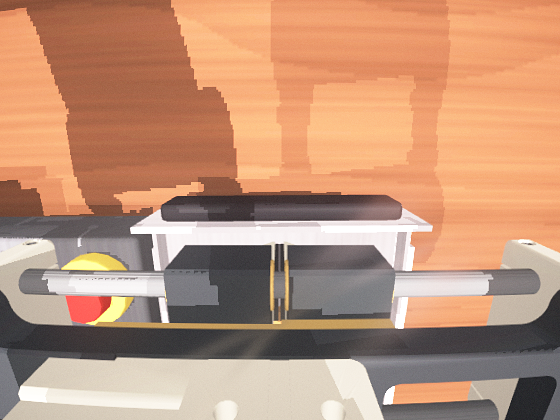

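View pics/side4.png

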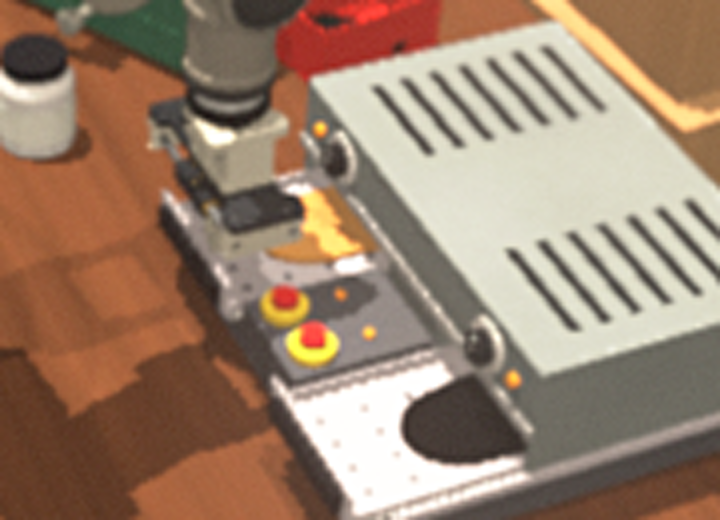

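The fingertip is inside the tray behind the lip, with no contact force. Now I'll draw gently.

```bash
python3 -m creep '[{"tx":0,"ty":0.5,"tz":0,"wx":0,"wy":0,"wz":0,"gripper":1},{"tx":0,"ty":1.0,"tz":0,"wx":0,"wy":0,"wz":0,"gripper":1},{"tx":0,"ty":1.2,"tz":0,"wx":0,"wy":0,"wz":0,"gripper":1},{"tx":0,"ty":1.4,"tz":0,"wx":0,"wy":0,"wz":0,"gripper":1},{"tx":0,"ty":1.6,"tz":0,"wx":0,"wy":0,"wz":0,"gripper":1},{"tx":0,"ty":1.8,"tz":0,"wx":0,"wy":0,"wz":0,"gripper":1},{"tx":0,"ty":2.1,"tz":0,"wx":0,"wy":0,"wz":0,"gripper":1},{"tx":0,"ty":2.4,"tz":0,"wx":0,"wy":0,"wz":0,"gripper":1}]'
python3 -m creep '[{"tx":0,"ty":0.4,"tz":0,"wx":0,"wy":0,"wz":0,"gripper":1},{"tx":0,"ty":0.9,"tz":0,"wx":0,"wy":0,"wz":0,"gripper":1},{"tx":0,"ty":1.5,"tz":0,"wx":0,"wy":0,"wz":0,"gripper":1},{"tx":0,"ty":2.1,"tz":0,"wx":0,"wy":0,"wz":0,"gripper":1},{"tx":0,"ty":2.7,"tz":0,"wx":0,"wy":0,"wz":0,"gripper":1},{"tx":0,"ty":3.3,"tz":0,"wx":0,"wy":0,"wz":0,"gripper":1},{"tx":0,"ty":3.9,"tz":0,"wx":0,"wy":0,"wz":0,"gripper":1},{"tx":0,"ty":4.5,"tz":0,"wx":0,"wy":0,"wz":0,"gripper":1}]'
python3 - <<'E'
from plant import *
import cv2,pickle
for n in("wrist","side"):
  c=capture(n);f=c["frame"][:,:,::-1]
  if n=="side": f=cv2.resize(f[100:230,220:400],None,fx=4,fy=4,interpolation=cv2.INTER_CUBIC)
  cv2.imwrite(f"pics/{n}5.png",f)
E
```

```text
time: 5.75
tool_pos: [640.7, 157.4, 73.8]
tcp_rot: [-1.413, 1.569, 0.158]
contact_force: [3.4, 0.6, 2.0]
grip_width: 0.5
time: 6.42
tool_pos: [594.7, 157.1, 73.3]
tcp_rot: [-2.857, 1.571, -1.286]
contact_force: [3.9, -1.6, 2.5]
grip_width: 0.7
```

View pics/side5.png

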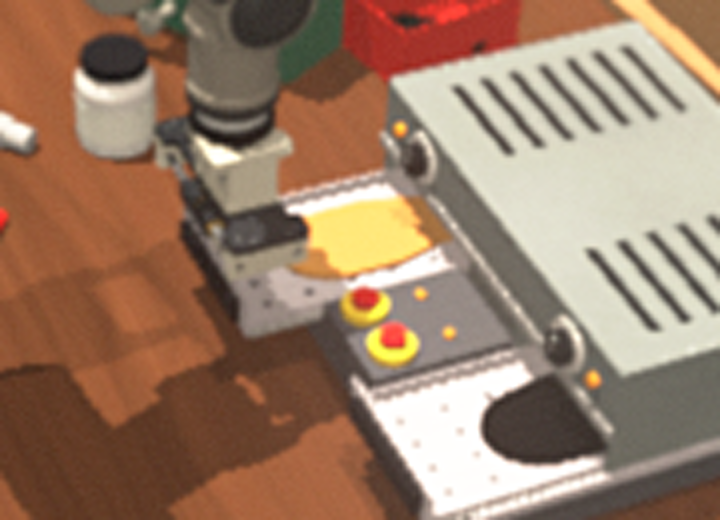

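The tray is coming out with the tan sole on it, at a pull of about 4 N. Before the rest, I'll check that nothing on the bench stands in the tray's path.

```bash
python3 - <<'E'
from h import *
d=pickle.load(open("c0.pkl","rb"))
print("hammer head,handle end,pincer tip,handle ends; jar base (side)",onz(d["side"],[(218,131),(183,166),(195,184),(217,155),(249,134)],10).round(0))
print("scene hammerhead, handle end, pincers, jar",onz(d["scene"],[(425,180),(360,152),(335,160),(383,180),(428,217)],10).round(0))
E
python3 -m creep '[{"tx":0,"ty":0.6,"tz":0,"wx":0,"wy":0,"wz":0,"gripper":1},{"tx":0,"ty":1.2,"tz":0,"wx":0,"wy":0,"wz":0,"gripper":1},{"tx":0,"ty":1.8,"tz":0,"wx":0,"wy":0,"wz":0,"gripper":1},{"tx":0,"ty":2.4,"tz":0,"wx":0,"wy":0,"wz":0,"gripper":1},{"tx":0,"ty":3.0,"tz":0,"wx":0,"wy":0,"wz":0,"gripper":1},{"tx":0,"ty":3.6,"tz":0,"wx":0,"wy":0,"wz":0,"gripper":1},{"tx":0,"ty":4.2,"tz":0,"wx":0,"wy":0,"wz":0,"gripper":1},{"tx":0,"ty":4.8,"tz":0,"wx":0,"wy":0,"wz":0,"gripper":1}]'
```

```text
hammer head,handle end,pincer tip,handle ends; jar base (side) [[483. 519.  10.]
 [291. 358.  10.]
 [306. 243.  10.]
 [432. 373.  10.]
 [595. 454.  10.]]
scene hammerhead, handle end, pincers, jar [[476. 524.  10.]
 [294. 359.  10.]
 [311. 260.  10.]
 [442. 385.  10.]
 [629. 462.  10.]]
time: 7.18
tool_pos: [546.7, 157.2, 73.3]
tcp_rot: [-1.235, 1.571, 0.336]
contact_force: [3.5, -0.7, -2.1]
grip_width: 0.1
```

```bash
python3 -m creep '[{"tx":0,"ty":0.6,"tz":0,"wx":0,"wy":0,"wz":0,"gripper":1},{"tx":0,"ty":1.3,"tz":0,"wx":0,"wy":0,"wz":0,"gripper":1},{"tx":0,"ty":2.0,"tz":0,"wx":0,"wy":0,"wz":0,"gripper":1},{"tx":0,"ty":2.8,"tz":0,"wx":0,"wy":0,"wz":0,"gripper":1},{"tx":0,"ty":3.6,"tz":0,"wx":0,"wy":0,"wz":0,"gripper":1},{"tx":0,"ty":4.4,"tz":0,"wx":0,"wy":0,"wz":0,"gripper":1},{"tx":0,"ty":5.2,"tz":0,"wx":0,"wy":0,"wz":0,"gripper":1},{"tx":0,"ty":5.8,"tz":0,"wx":0,"wy":0,"wz":0,"gripper":1}]'
python3 -m creep '[{"tx":0,"ty":0.3,"tz":0,"wx":0,"wy":0,"wz":0,"gripper":1},{"tx":0,"ty":0.6,"tz":0,"wx":0,"wy":0,"wz":0,"gripper":1},{"tx":0,"ty":0.9,"tz":0,"wx":0,"wy":0,"wz":0,"gripper":1},{"tx":0,"ty":1.1,"tz":0,"wx":0,"wy":0,"wz":0,"gripper":1},{"tx":0,"ty":1.3,"tz":0,"wx":0,"wy":0,"wz":0,"gripper":1}]'
```

```text
time: 7.85
tool_pos: [488.2, 157.2, 73.3]
tcp_rot: [1.524, 1.57, 3.095]
contact_force: [3.1, -2.2, -0.3]
grip_width: 0.1
time: 8.27
tool_pos: [476.4, 157.3, 73.3]
tcp_rot: [-1.145, 1.57, 0.426]
contact_force: [3.3, -1.2, 0.3]
grip_width: 0.5
```

Still sliding at 3 N, so I'll creep to the stop in short steps.

```bash
python3 -m creep '[{"tx":0,"ty":0.15,"tz":0,"wx":0,"wy":0,"wz":0,"gripper":1},{"tx":0,"ty":0.3,"tz":0,"wx":0,"wy":0,"wz":0,"gripper":1},{"tx":0,"ty":0.4,"tz":0,"wx":0,"wy":0,"wz":0,"gripper":1},{"tx":0,"ty":0.4,"tz":0,"wx":0,"wy":0,"wz":0,"gripper":1}]'
python3 -m creep '[{"tx":0,"ty":0.1,"tz":0,"wx":0,"wy":0,"wz":0,"gripper":1},{"tx":0,"ty":0.2,"tz":0,"wx":0,"wy":0,"wz":0,"gripper":1},{"tx":0,"ty":0.2,"tz":0,"wx":0,"wy":0,"wz":0,"gripper":1}]'
```

```text
time: 8.6
tool_pos: [473.3, 157.3, 73.4]
tcp_rot: [-1.451, 1.568, 0.12]
contact_force: [5.8, -2.2, -1.2]
grip_width: 0.3
time: 8.85
tool_pos: [473.3, 157.3, 73.5]
tcp_rot: [-1.474, 1.564, 0.097]
contact_force: [11.7, -1.3, -6.2]
grip_width: 0.5
```

```bash
python3 -m creep '[{"tx":0,"ty":0.1,"tz":0,"wx":0,"wy":0,"wz":0,"gripper":1},{"tx":0,"ty":0.2,"tz":0,"wx":0,"wy":0,"wz":0,"gripper":1},{"tx":0,"ty":0.2,"tz":0,"wx":0,"wy":0,"wz":0,"gripper":1}]'
```

```text
time: 9.1
tool_pos: [473.3, 157.4, 73.7]
tcp_rot: [-1.475, 1.56, 0.096]
contact_force: [17.8, -1.7, -12.1]
grip_width: 0.7
```

The tool stands still at x = 473.3 while the pull rises to 18 N, so the tray is at its stop. Now back off from the lip and lift.

```bash
python3 -m creep '[{"tx":0,"ty":-0.6,"tz":0,"wx":0,"wy":0,"wz":0,"gripper":1},{"tx":0,"ty":-1.1,"tz":0,"wx":0,"wy":0,"wz":0,"gripper":1},{"tx":0,"ty":-1.7,"tz":0,"wx":0,"wy":0,"wz":0,"gripper":1},{"tx":0,"ty":-1.7,"tz":0,"wx":0,"wy":0,"wz":0,"gripper":1},{"tx":-2,"ty":-1.7,"tz":0,"wx":0,"wy":0,"wz":0,"gripper":1},{"tx":-5,"ty":-1.7,"tz":0,"wx":0,"wy":0,"wz":0,"gripper":1},{"tx":-9,"ty":-1.7,"tz":0,"wx":0,"wy":0,"wz":0,"gripper":1},{"tx":-13,"ty":-1.7,"tz":0,"wx":0,"wy":0,"wz":0,"gripper":1}]'
python3 -m creep '[{"tx":-2,"ty":4,"tz":0,"wx":0,"wy":0,"wz":0,"gripper":1},{"tx":-2,"ty":8,"tz":0,"wx":0,"wy":0,"wz":0,"gripper":1},{"tx":-2,"ty":9,"tz":0,"wx":0,"wy":0,"wz":0,"gripper":1},{"tx":-2,"ty":9,"tz":0,"wx":0,"wy":0,"wz":0,"gripper":1},{"tx":-2,"ty":9,"tz":0,"wx":0,"wy":0,"wz":0,"gripper":1}]'
python3 - <<'E'
from plant import *
import cv2,pickle
for n in("scene","side"):
  c=capture(n);pickle.dump(c,open(n+"6.pkl","wb"));f=c["frame"][:,:,::-1]
  f=cv2.resize(f[100:230,220:400] if n=="side" else f[170:300,200:410],None,fx=3.8,fy=3.8,interpolation=cv2.INTER_CUBIC)
  cv2.imwrite(f"pics/{n}6.png",f)
E
```

```text
time: 9.77
tool_pos: [483.9, 157.2, 203.9]
tcp_rot: [1.64, 1.567, -3.072]
contact_force: [0.6, -0.2, -0.2]
grip_width: 0.4
time: 10.18
tool_pos: [395.1, 157.4, 223.5]
tcp_rot: [-1.13, 1.57, 0.441]
contact_force: [1.1, 0.1, -0.1]
grip_width: 0.6
```

View pics/side6.png

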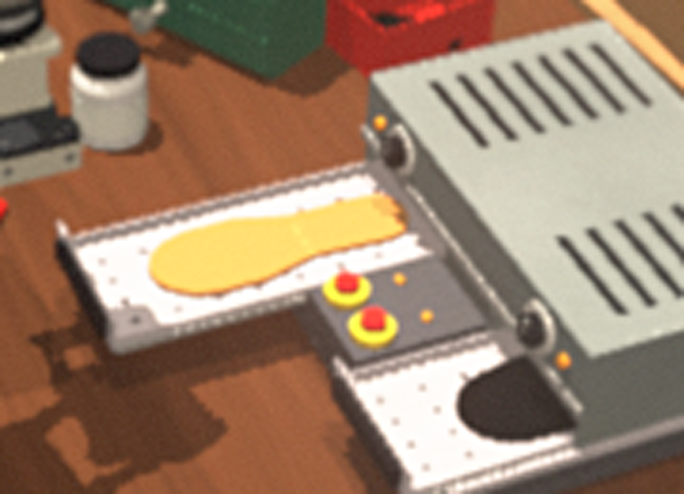

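View pics/scene6.png

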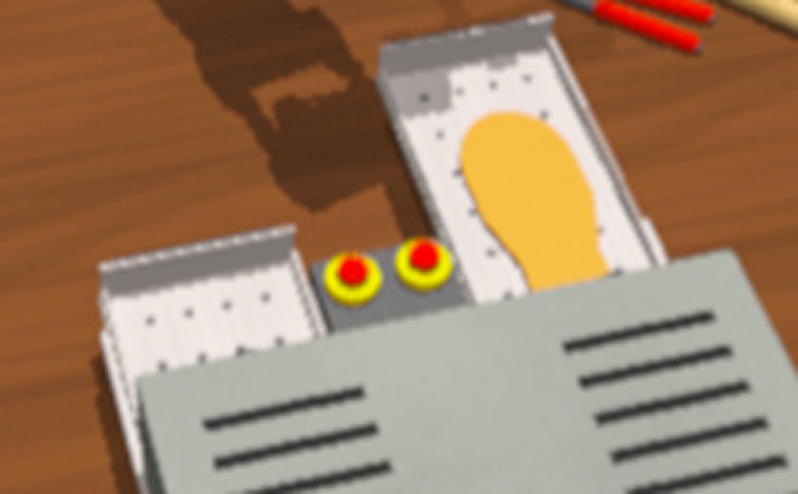

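The left tray is out with the tan sole lying on it. The lip's top edge in the scene crop runs from about (380,47) to (552,17), the other bay looks untouched, and the hand is clear.

```bash
python3 - <<'E'
from h import *
from plant import *
c=pickle.load(open("scene6.pkl","rb"))
S=lambda x,y:(200+x/3.8-.4,170+y/3.8-.4)
print(onz(c,[S(381,47),S(552,18),S(101,266),S(296,229)],96).round(1))
print("toe",onz(c,[S(505,112)],65).round(1))
o=get_obs();print(o["time"],o["tool_pos"],o["contact_force"])
close_job()
E
```

```text
[[ 461.4   83.    96. ]
 [ 463.7  231.1   96. ]
 [ 628.5 -185.1   96. ]
 [ 629.7  -34.4   96. ]]
toe [[528.7 170.7  65. ]]
10.2833 [396.18234457 157.27307096 223.01029998] [ 0.71363884 -0.39486245 -0.75634576]
the job is handed in; nothing more can be done
```

The tan sole is in the left (+y) bay. I pressed that bay's stop button, drew its tray out to the stop, lifted the hand clear and handed the job in at about 10.3 s.

- **Stop button:** I pressed it with the closed fingertips. At z = 96.3 mm, about 5.7 mm below the nominal top, it stopped giving and the force rose to about 9 N. It then sprang back up.
- **Tray:** I hooked the closed fingers behind the lip without pinching it and pulled at about 3–4 N. At x = 473 mm the tool stopped moving while the pull rose to about 18 N, so I took that as the stop. By the camera, the lip moved from about x = 639 to about 462 mm. That is 177 mm against the nominal 180, which is within measuring error.
- **Tan sole:** it lies on the tray with its toe about 65 mm behind the lip, and the fingers stayed well in front of it.
- **Right bay:** its lip was in the same place before and after, at about x = 629 mm. It sits roughly 10 mm nearer the robot than the left one did, but it was like that from the start.
- **Hand:** it finished at z = 223 mm, with the tool's force reading about 1 N, the same as it reads in free air.

The cameras disagreed by 3–5 mm on where the button's centre was, which the press allowed for. The first move command was refused for leaving out keys, and nothing moved. I did not check the other bench items in the last pictures, but none stood in the tray's path.

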